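# Hang up the headset and present the specimen carrier level

### The job

Someone has stood the headset in the blue specimen carrier, astride its handle: hang the headset by its headband over the horizontal bar of the hanger stand and let go of it. Then lift the carrier by its black handle grip about 12 cm off the bench (at least 10 cm) and finish while still holding it there, still and level, with its three jars upright in it. Leave the headset hanging and the other things on the bench where they are.

Things in the scene. Friction and masses are not known exactly. Their poses are not given: they have to be found in the camera images.
- headset: Rigid headset, 250 g, 168 wide (y), 56 deep (x), 172 high, upright on its two ear cups on the carrier's deck, astride the handle. Black arch with an orange crown block 30 (x) by 70 (y) by 22 high, its flat underside 150 above the origin; 104 clear between the cups. Origin: centre, level with the cups' undersides. Hung, the bar runs under the crown along x, origin about 78 above the bench.
- headset_crown (a point): Centre of the top face of the orange crown block, 172 above the headset's origin; axes as the headset. Pinch the block across its 30 mm depth (fingers closing along x) with only the tips, at most about 20 mm down from this point, so that the fingers stay clear of the bar.
- stand: Fixed hanger stand, on the left or right of the bench: dark disc foot (diameter 120), steel post (diameter 20), and one steel bar (diameter 16) from the post's top along the stand's own -x, roughly towards the robot. Bar axis 220 above the bench; free end 173 from the post axis, turned up, its top 242 above the bench. Origin: on the bench at the post axis.
- bar_mid (a point): Top of the bar at its mid-length, 228 above the bench and 85 from the post axis; x axis along the bar, pointing to the post.
- carrier: Loose blue tray, 260 (its x) by 200 (y), about 500 g without jars; deck 8 thick, rim 24 high. A bridge handle runs along x over its middle: steel posts at x = +-119, a thin bar and in its middle a black grip. Origin: centre of the underside, on the bench at the start. Its x axis points roughly away from the robot.
- carrier_grip (a point): Centre of the black grip of the handle, 100 above the carrier's origin; the grip is 100 long (carrier's x), 18 wide (y) and 24 high (z), underside 80 above the deck. The centre of mass of the loaded carrier lies within about 15 of the vertical through this point.
- jar0: Loose screw-lid specimen jar standing in the carrier near a corner of its deck, diameter 38, height 60, about 50 g, lid red. Origin: centre of its underside. It must ride along upright.
- jar1: Loose screw-lid specimen jar standing in the carrier near a corner of its deck, diameter 38, height 60, about 50 g, lid yellow. Origin: centre of its underside. It must ride along upright.
- jar2: Loose screw-lid specimen jar standing in the carrier near a corner of its deck, diameter 38, height 60, about 50 g, lid green. Origin: centre of its underside. It must ride along upright.
- centrifuge: Fixed grey mini centrifuge with a domed green lid, diameter 150, height 113, on the side opposite the stand. Origin: centre of its underside. Bystander.
- pill_bottle: Loose pill bottle with orange cap, diameter 44, height 82, 80 g. Origin: centre of its underside. Bystander: leave alone.
- ointment_pot: Loose small orange pot with red cap, diameter 44, height 42, 60 g. Origin: centre of its underside. Bystander: leave alone.
- slide_box: Loose yellow slide box 100 by 80 by 35 high, behind the carrier. Origin: centre of its underside. Bystander: leave alone.
There are look-alikes about, which are no part of the job. What is shaped like the jar2 but purple is not meant.

How it is judged:
By the outcome, as a careful person would: the job done as asked, in the order asked, and still so for the second after the job is handed in, while the arm keeps its last pose, push and grip.
It also fails if it takes over 61 s, if anything falls off the work surface, if the arm or the gripper's body presses on something with over 40 N, if the wrist force passes 120 N, or if a joint passes its speed limit or range.

### The arm

A 6-joint arm with a two-finger parallel gripper is mounted at the origin on the work surface. World frame = base frame: x ahead of the robot, y to its left, z up, the work surface at z = 0. Lengths are in m, angles in rad, forces in N, time in s.
With the tool pointing down it reaches from about 0.3 to 0.775 m from the base axis. Payload 14.6 kg.
Tool frame: the origin (TCP) lies midway between the tips of the shut fingers; the grasp point (between the pads) lies 19 mm behind it (ctrl.tcp_to_grasp is the distance from the TCP to the grasp point, in m); x points along the fingers, y is the direction in which the jaws open and shut, and the axes are right-handed (so a half turn about x gives the same grasp; the last joint's range is limited). The gripper opens to 94 mm and grips with 3 to 60 N. Pads are 16 mm wide; open, the fingers measure 119 mm over their backs; the gripper's body (75 mm by 177 mm) begins 78 mm behind the grasp point.
Start: joints at [-1.173, 0.3, 1.521, -0, 1.321, -0.067], TCP at [0.247, -0.492, 0.205] pointing down, gripper open.
Joint ranges: [-3.03, 3.03], [-0.79, 2.21], [0.23, 2.52], [-1.04, 4.18], [0, 3.07], [-2.55, 2.55]. Speed limits (rad/s): [2.22, 2.22, 2.57, 3.14, 3.14, 3.14].

### API

Orientations are given as [roll, pitch, yaw] about the fixed x, y, z axes, in that order (R = Rz(yaw) Ry(pitch) Rx(roll)).
In Python, from station import ctrl gives the robot as it stands.
- The arm moves only by the tool jog_arm, never from a script. Its argument "rows" is one flat list of numbers, 7 for each row, row after row: the shift along the world's x, y, z in m, then the turn, a rotation vector about the world's x, y, z in degrees, then the closure, from 0 (fully open) to 1 (shut). A call has 1 to 8 rows; each row shifts and turns the commanded pose from where the row before left it; what a row does not reach is not made up. A row lasts 1/12 s, in which the tool goes at most 41.7 mm and 7.16 degrees, less where a joint would pass 70% of its speed; a pose out of reach is approached as far as the arm can. A call with a gripper value outside its range is refused whole. The fingers move at their own pace and stop on an object; "squeeze" is the grip in N (left out, the last holds). Time passes only in rows, so rows that do not move let the fingers close. It gives the time, the measured TCP pose, the force and the opening at its end, in the units of the state.
- ctrl.get_obs(): the state, without advancing time (a new reading comes with each control period).
- ctrl.camera(name): name is "scene" or "top" or "wrist"; returns (picture, depth): 420x560x3 uint8, red, green, blue; 420x560 float32, m along the optical axis (not along the pixel's ray), 0 where there is no reading.
- ctrl.camera_model(name): a dict with "K" (3x3 intrinsics, pixels), "extrinsics" (4x4, takes a point from camera to world coordinates). Camera axes: x right, y down, z forward; pixel columns grow to the right and rows downward; lengths in m; the calibration is good to about 2 mm. A picture is of the moment at which its call begins: read the wrist's pose just before it. camera_model takes no time and is no camera call; for the wrist camera it gives the pose at the moment of the call.
- ctrl.hand_in(): hands the job in, once; it reports no verdict.
The state is a dict: "time_s": time; "qpos": joint angles; "joint_vel": joint speeds; "tau": joint torques, N m; "ee_pos": TCP position; "eef_rot": TCP orientation; "force": force on the tool from outside, world axes, zero at the start; "moment": the same for the moment, N m; "grip_width": finger opening in m.
Only numpy, scipy, OpenCV 4.12 (cv2) and the standard library are available. Lean on these libraries where they do the work, as an engineer would, in place of code of your own. Each camera call takes 0.05 s, during which the arm holds its last target.

## Working session

There is one attempt and no reset: what is moved stays moved. The work goes in short steps, Python scripts to look and compute and a tool call to move; the robot and the scene stay as the last step left them, time stands still between calls to the robot, and variables do not carry over. Pictures are saved under pics/ and viewed, and the job is handed in when it is done.

Besides the shell and the picture viewer there is one more tool, called after "Request:" as name(argument=value, ...) on one line, values as JSON. jog_arm: Moves the arm, as the interface text tells. Its arguments: {"type":"object","properties":{"rows":{"type":"array"},"squeeze":{"type":"number"}},"required":["rows"]}

```bash
ls; mkdir -p pics
python3 - <<'E'
from station import ctrl
import cv2,numpy as np
print(ctrl.get_obs())
for n in("scene","top"):
    p,d=ctrl.camera(n); cv2.imwrite(f"pics/{n}0.png",p[:,:,::-1]); np.save(f"{n}0.npy",d); np.save(f"{n}0_rgb.npy",p)
    m=ctrl.camera_model(n); print(n,m)
E
```

```text
pics
{'time_s': 0.0, 'qpos': array([-1.17260389e+00,  3.00480362e-01,  1.52157131e+00,  1.18561355e-07,
        1.32071165e+00, -6.65664982e-02]), 'joint_vel': array([ 1.04709629e-03, -7.21297127e-04, -1.27868878e-03,  1.52673484e-03,
       -4.96376171e-05, -1.61869653e-03]), 'tau': array([-1.46922888e-03, -5.31807911e+01, -3.52732265e+01,  7.07803736e-02,
        2.43907532e-02, -9.39868983e-05]), 'ee_pos': array([ 0.24642595, -0.49141197,  0.20488539]), 'eef_rot': array([-1.63746092,  1.56962565,  1.96889064]), 'force': array([-0.91561618, -0.13946122, -0.02253316]), 'moment': array([-0.01393966,  0.01395394,  0.00673928]), 'grip_width': 0.09395646036024381}
scene {'K': array([[432.32103518,   0.        , 277.10844236],
       [  0.        , 432.32103518, 200.16750085],
       [  0.        ,   0.        ,   1.        ]]), 'extrinsics': array([[ 0.58068996,  0.49262108, -0.64816945,  1.2358362 ],
       [ 0.81380162, -0.32880133,  0.47918328, -0.46794378],
       [ 0.0229368 , -0.80573827, -0.59182746,  0.74093069],
       [ 0.        ,  0.        ,  0.        ,  1.        ]])}
top {'K': array([[458.60913361,   0.        , 277.43020144],
       [  0.        , 458.60913361, 204.52248893],
       [  0.        ,   0.        ,   1.        ]]), 'extrinsics': array([[ 0.0276613 , -0.99023664,  0.13662446,  0.43689201],
       [-0.99961552, -0.02766367,  0.00188168,  0.01404323],
       [ 0.00191622, -0.13662398, -0.99062113,  1.1507037 ],
       [ 0.        ,  0.        ,  0.        ,  1.        ]])}
```

View pics/scene0.png

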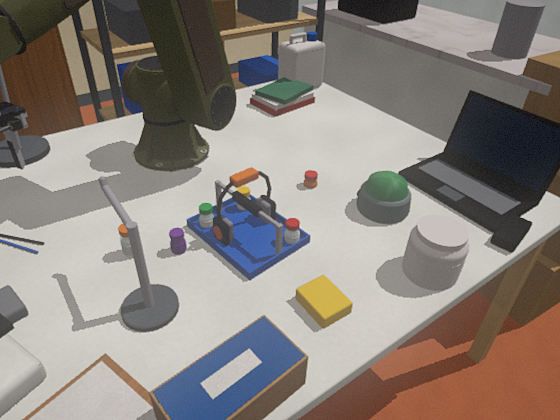

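View pics/top0.png

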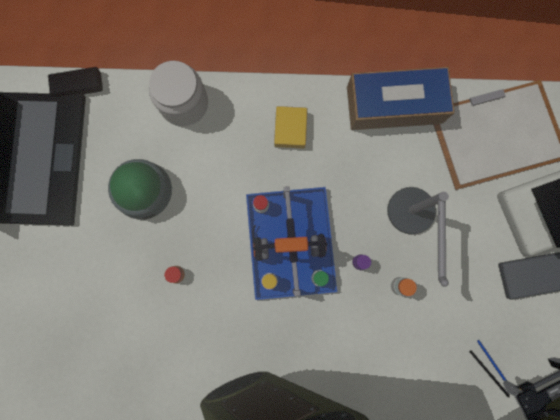

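The scene view has the headset astride the carrier's handle, with the stand on the robot's right. In the top view the crown is at (291,244), the stand bar runs from (443,197) to (442,280), the green lid is at (320,278), yellow at (269,281), red at (261,203), and the purple decoy at (362,262). Next I'll measure these points.

```bash
cat > h.py <<'E'
import numpy as np,cv2
from station import ctrl
def ray(n,uv,z):
    m=ctrl.camera_model(n);K,E=m["K"],m["extrinsics"]
    d=E[:3,:3]@np.linalg.solve(K,[uv[0],uv[1],1]);o=E[:3,3]
    return o+d*(z-o[2])/d[2]
def pts(n,dep):
    m=ctrl.camera_model(n);K,E=m["K"],m["extrinsics"]
    v,u=np.indices(dep.shape)
    P=np.stack([(u-K[0,2])/K[0,0]*dep,(v-K[1,2])/K[1,1]*dep,dep],-1)
    return P@E[:3,:3].T+E[:3,3]
E
python3 - <<'E'
from h import *
np.set_printoptions(precision=4,suppress=True)
for n in("top","scene"):
    rgb=np.load(f"{n}0_rgb.npy");P=pts(n,np.load(f"{n}0.npy"))
    hsv=cv2.cvtColor(rgb,cv2.COLOR_RGB2HSV)
    H,S,V=[hsv[...,i].astype(int) for i in range(3)]
    M={"orange":(H>=4)&(H<=14)&(S>170)&(V>120),"red":((H<4)|(H>174))&(S>150)&(V>90),"yellow":(H>20)&(H<32)&(S>150)&(V>100),"green":(H>45)&(H<85)&(S>120),"blue":(H>105)&(H<125)&(S>150),"purple":(H>126)&(H<150)&(S>80)}
    for k,m in M.items():
        nn,l,st,c=cv2.connectedComponentsWithStats(m.astype(np.uint8))
        for i in range(1,nn):
            if st[i,4]<50: continue
            w=l==i;q=P[w]
            r=cv2.minAreaRect(np.argwhere(w)[:,::-1].astype(np.float32))
            print(n,k,st[i,4],c[i],"med",np.median(q,0),"z95",np.percentile(q[:,2],[5,95]),"rect",np.round(r[1],1),round(r[2],1))
    P2=P
    # high points of the stand bar
    z=P[...,2];m=(z>0.19)&(z<0.25)&(P[...,1]<-0.15)&(P[...,0]>0.2)&(P[...,0]<.75)
    q=P[m]; print(n,"bar",len(q),q.min(0) if len(q) else 0,q.max(0) if len(q) else 0)
    if len(q):
        v=np.polyfit(q[:,0],q[:,1],1);print("y=ax+b",v, "ang",np.degrees(np.arctan(v[0])))
        mm=q[:,2]<.231; print(q[~mm][:5], (~mm).sum())
    m=(z>0.165)&(z<0.2)&(abs(P[...,1])<.12)&(P[...,0]>0.25)&(P[...,0]<.65)
    q=P[m];print("crown",len(q),q.mean(0),q.min(0),q.max(0)); r=cv2.minAreaRect((q[:,:2]*1000).astype(np.float32));print(r)
    m=(z>0.085)&(z<0.12)&(abs(P[...,1])<.12)&(P[...,0]>0.25)&(P[...,0]<.65)
    q=P[m];r=cv2.minAreaRect((q[:,:2]*1000).astype(np.float32));print("handle",r,len(q))
E
```

```text
top orange 146 [293.7603 243.9041] med [ 0.4873 -0.0204  0.1799] z95 [0.177 0.183] rect [10. 26.] 90.0
top yellow 981 [290.5056 125.0999] med [ 0.7937 -0.0111  0.034 ] z95 [0.0305 0.0377] rect [28.9 35.8] 2.3
top yellow 111 [269.0901 280.9459] med [0.4059 0.0307 0.068 ] z95 [0.0645 0.0707] rect [11.3 11.3] 45.0
top green 128 [320.7656 277.8984] med [ 0.4162 -0.0902  0.0672] z95 [0.0641 0.07  ] rect [12. 12.] 90.0
top blue 397 [299.7884 219.0403] med [ 0.5596 -0.0411  0.0073] z95 [0.0037 0.011 ] rect [34.7 14. ] 80.5
top blue 407 [275.828  226.3292] med [0.5375 0.0162 0.0075] z95 [0.0041 0.0116] rect [26.1 36. ] 47.0
top blue 300 [319.15 220.78] med [ 0.5554 -0.089   0.0072] z95 [0.0035 0.0113] rect [33.1 14.9] 84.3
top blue 66 [302.9545 255.2727] med [ 0.4697 -0.0507  0.0075] z95 [0.0031 0.0102] rect [ 6. 10.] 90.0
top blue 247 [282.6397 269.2834] med [ 0.4342 -0.004   0.0077] z95 [0.004  0.0109] rect [27.5 17.1] 23.5
top blue 299 [304.5619 274.9197] med [ 0.4235 -0.0559  0.0079] z95 [0.0042 0.0113] rect [30.1 14.3] 82.9
top purple 189 [361.5661 261.709 ] med [ 0.4563 -0.1866  0.0586
[... 1197 characters left out ...]
5] z95 [0.0051 0.0098] rect [34. 35.] 90.0
scene purple 97 [176.1959 232.1959] med [ 0.4605 -0.1931  0.0596] z95 [0.0574 0.0616] rect [13.  8.] 0.0
scene bar 878 [ 0.2144 -0.454   0.1903] [ 0.6061 -0.3108  0.2498]
y=ax+b [ 0.3275 -0.5007] ang 18.13348084943622
[[ 0.2162 -0.454   0.2498]
 [ 0.2279 -0.4359  0.2498]
 [ 0.2207 -0.453   0.2492]
 [ 0.229  -0.4404  0.2492]
 [ 0.2323 -0.4368  0.2496]] 197
crown 344 [ 0.4956 -0.022   0.1756] [ 0.4739 -0.0662  0.165 ] [0.5088 0.0337 0.1825]
((490.6346435546875, -15.94244384765625), (32.30261993408203, 100.35400390625), 6.555428981781006)
handle ((505.4261779785156, -20.390975952148438), (152.40269470214844, 213.25662231445312), 62.502071380615234) 707
```

```bash
python3 - <<'E'
from h import *
np.set_printoptions(precision=4,suppress=True)
def rect(q): 
    r=cv2.minAreaRect((q[:,:2]*1000).astype(np.float32)); return np.round(r[0],1),np.round(r[1],1),round(r[2],1)
for n in("top","scene"):
    rgb=np.load(f"{n}0_rgb.npy");P=pts(n,np.load(f"{n}0.npy"));x,y,z=P[...,0],P[...,1],P[...,2]
    hsv=cv2.cvtColor(rgb,cv2.COLOR_RGB2HSV).astype(int);H,S,V=hsv[...,0],hsv[...,1],hsv[...,2]
    m=(z>.195)&(z<.26)&(y<-.27)&(y>-.395)&(x>.38)&(x<.7);q=P[m]
    # 
    top=q[q[:,2]>.222];
    vx,vy,x0,y0=cv2.fitLine((top[:,:2]*1000).astype(np.float32),cv2.DIST_HUBER,0,.1,.1).ravel()
    print(n,"bar",len(q),rect(q),"dir",vx,vy,x0,y0,np.degrees(np.arctan(vy/vx)),q.min(0),q.max(0),np.median(top[:,2]))
    for a in np.arange(.4,.62,.02):
        w=q[abs(q[:,0]-a)<.01]
        if len(w): print(round(a,2),len(w),w.min(0)[1:],w.max(0)[1:])
    # foot
    m=(z>.004)&(z<.03)&(V<120)&(x>.5)&(x<.75)&(y<-.2)&(y>-.45);
    if m.any(): print("foot",m.sum(),rect(P[m]))
    m=(z>.174)&(z<.19)&(abs(y)<.12)&(x>.25)&(x<.65)&(H<16)&(S>120);print("crown",m.sum(),rect(P[m]),P[m].mean(0))
    m=(z>.013)&(z<.03)&(H>100)&(H<128)&(S>100)&(abs(x-.5)<.2)&(abs(y+.02)<.15);print("rim",m.sum(),rect(P[m]))
    m=(z>.003)&(z<.03)&(H>100)&(H<128)&(S>100)&(abs(x-.5)<.2)&(abs(y+.02)<.15);print("tray",m.sum(),rect(P[m]))
    m=(z>.097)&(z<.12)&(abs(y+.02)<.035)&(abs(x-.5)<.2)
    q=P[m];f=cv2.fitLine((q[:,:2]*1000).astype(np.float32),cv2.DIST_HUBER,0,.1,.1).ravel();print("handle",len(q),f,np.degrees(np.arctan(f[1]/f[0])),q.min(0),q.max(0))
    m=(z>.06)&(z<.09)&(x>.2)&(x<.45)&(y<-.2)&(y>-.35);print("pill",m.sum(),rect(P[m]))
E
python3 -c "
import cv2
p=cv2.imread('pics/top0.png')[150:320,220:480];cv2.imwrite('pics/crop.png',cv2.resize(p,None,fx=3,fy=3,interpolation=2))"
```

```text
top bar 820 (array([ 504.7, -316.7]), array([ 20.5, 188.7]), 87.8) dir 0.9997037 -0.024341634 503.75772 -317.0767 -1.3948106 [ 0.4103 -0.3303  0.1951] [ 0.5991 -0.3089  0.2439] 0.22717256210987113
0.42 90 [-0.3237  0.22  ] [-0.3089  0.2439]
0.44 80 [-0.324   0.2197] [-0.3093  0.2306]
0.46 80 [-0.3238  0.2192] [-0.3095  0.2307]
0.48 80 [-0.3249  0.2174] [-0.3098  0.2303]
0.5 80 [-0.3246  0.2183] [-0.3106  0.2298]
0.52 78 [-0.3248  0.2199] [-0.3104  0.2308]
0.54 75 [-0.3257  0.2201] [-0.3108  0.23  ]
0.56 79 [-0.326   0.2192] [-0.3119  0.2304]
0.58 114 [-0.3298  0.1952] [-0.3098  0.236 ]
0.6 64 [-0.3303  0.1951] [-0.3097  0.2352]
foot 1658 (array([ 635.7, -349.4]), array([194.4, 197.3]), 12.9)
crown 419 (array([487.7, -15.2]), array([29.8, 67.8]), 1.8) [ 0.4871 -0.015   0.1794]
rim 600 (array([500.3, -19.1]), array([257.4, 197.5]), 6.9)
tray 5478 (array([500.3, -19.1]), array([257.4, 197.5]), 6.9)
handle 543 [  0.9926   0.1211 500.1737 -18.3694] 6.95803 [ 0.3774 -0.0405  0.0987] [0.6249 0.002  0.1171]
pill 263 (array([ 425.5, -259.4]), array([113.1,  38.7]), 50.0)
scene bar 695 (array(
[... 360 characters left out ...]
[-0.3279  0.2191] [-0.3134  0.2288]
0.52 54 [-0.3281  0.219 ] [-0.3134  0.2301]
0.54 51 [-0.3282  0.2197] [-0.3136  0.2303]
0.56 64 [-0.3285  0.2182] [-0.3136  0.2294]
0.58 39 [-0.3299  0.2202] [-0.3131  0.2338]
0.6 224 [-0.3313  0.1951] [-0.3113  0.2351]
foot 1903 (array([ 596.8, -323.3]), array([116.1, 115.3]), 75.7)
crown 209 (array([490.9, -18. ]), array([32.2, 66.1]), 7.1) [ 0.4927 -0.0197  0.179 ]
rim 354 (array([502.7, -19.8]), array([263.8, 201.7]), 6.9)
tray 2812 (array([502.9, -19.8]), array([264.1, 201.7]), 6.9)
handle 503 [  0.9918   0.1277 519.1459 -21.3181] 7.3358455 [ 0.3798 -0.0428  0.0971] [0.6285 0.0045 0.1145]
pill 109 (array([ 430.9, -260.8]), array([114.8,  33.4]), 56.0)
```

View pics/crop.png

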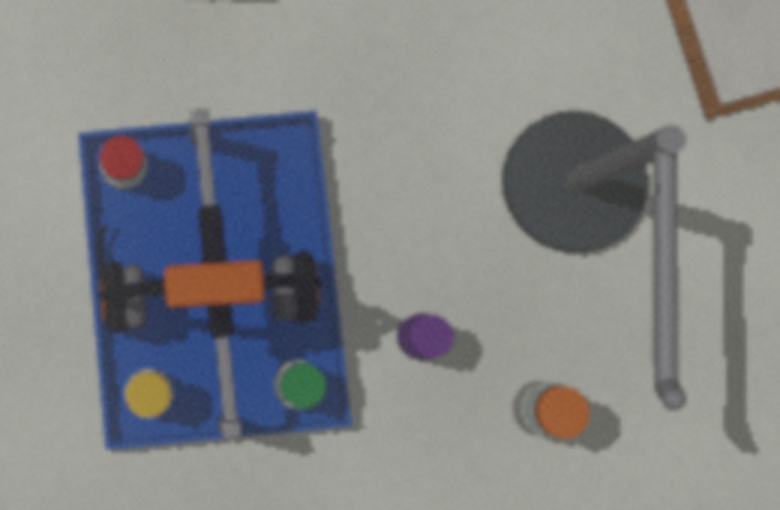

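```bash
cat >> h.py <<'E'
from scipy.spatial.transform import Rotation as R
np.set_printoptions(precision=4,suppress=True)
def tool():
    o=ctrl.get_obs();M=R.from_euler('xyz',o["eef_rot"]).as_matrix();return o,M
def st():
    o,M=tool();print("t",o["time_s"],"tcp",o["ee_pos"],"x",M[:,0],"y",M[:,1],"F",o["force"],"M",o["moment"],"w",o["grip_width"],"q",o["qpos"])
def turn(yaw):  # rotvec deg to make tool x down, tool y along +-(cos yaw,sin yaw)
    o,M=tool();r=[]
    for s in(1,-1):
        y=s*np.array([np.cos(yaw),np.sin(yaw),0]);x=np.array([0,0,-1.]);T=np.column_stack([x,y,np.cross(x,y)])
        r.append(np.degrees(R.from_matrix(T@M.T).as_rotvec()))
    return r
E
python3 - <<'E'
from h import *
st();print(turn(np.radians(5)))
print("pill",ray("top",(407,288),.082))
E
```

```text
t 0.1 tcp [ 0.2464 -0.4914  0.205 ] x [-0.0004  0.0009 -1.    ] y [ 0.4483 -0.8939 -0.001 ] F [ 0.3649 -0.3851 -0.5664] M [0.049  0.0605 0.0337] w 0.09380002745512132 q [-1.1726  0.3004  1.5215 -0.      1.3207 -0.0666]
[array([-0.0321, -0.0506, 68.3682]), array([  -0.0561,    0.0356, -111.6318])]
pill [ 0.3992 -0.2867  0.082 ]
```

Request:
jog_arm(rows=[0,0,0.035,0,0,0,0,0,0,0.035,0,0,0,0,0.01,0.02,0.03,0,0,4.4,0,0.017,0.034,0,0,0,4.9,0,0.017,0.034,0,0,0,4.9,0,0.017,0.034,0,0,0,4.9,0,0.017,0.034,0,0,0,4.9,0,0.017,0.034,0,0,0,4.9,0])

```text
time_s: 0.77
ee_pos: [0.3418, -0.2999, 0.3053]
eef_rot: [-2.071, 1.571, 2.044]
force: [-0.2, -0.4, -0.4]
grip_width: 0.094
```

Request:
jog_arm(rows=[0.017,0.034,0,0,0,4.9,0,0.017,0.034,0,0,0,4.9,0,0.017,0.034,0,0,0,4.9,0,0.017,0.034,0,0,0,4.9,0,0.017,0.034,0,0,0,4.9,0,0.017,0.034,0,0,0,4.9,0,0.017,0.034,0,0,0,4.9,0,0.017,0.034,0,0,0,4.9,0])

```text
time_s: 1.43
ee_pos: [0.4779, -0.0277, 0.3053]
eef_rot: [-1.605, 1.571, -3.089]
force: [0.9, -1.1, -0.9]
grip_width: 0.0938
```

Request:
jog_arm(rows=[0.01,0.012,0,0,0,0.5,0,0,0,0,0,0,0,0,0,0,0,0,0,0,0])

```text
time_s: 1.68
ee_pos: [0.4875, -0.0172, 0.3049]
eef_rot: [-1.637, 1.57, -3.116]
force: [-0.4, 0.5, -0.9]
grip_width: 0.0941
```

Run:
```python
from h import *
st();print(turn(np.radians(5)))
m=ctrl.camera_model("wrist");p,d=ctrl.camera("wrist");cv2.imwrite("pics/w1.png",p[:,:,::-1])
P=pts("wrist",d);x,y,z=P[...,0],P[...,1],P[...,2]
hsv=cv2.cvtColor(p,cv2.COLOR_RGB2HSV).astype(int);H,S=hsv[...,0],hsv[...,1]
k=(z>.173)&(z<.19)&(H<16)&(S>120)
q=P[k];print(len(q),cv2.minAreaRect((q[:,:2]*1000).astype(np.float32)),q.mean(0))
```

```text
t 1.6833 tcp [ 0.4875 -0.0172  0.3049] x [-0.0011 -0.     -1.    ] y [ 0.9957  0.0924 -0.0011] F [-0.3585  0.4602 -0.9257] M [-0.0102 -0.0515  0.0004] w 0.09406538678988431 q [-0.1102  0.1003  1.5305 -0.0002  1.5118 -0.2028]
[array([ 0.0015, -0.0641, -0.3014]), array([  0.1006,   0.0023, 179.6986])]
2667 ((489.0265808105469, -14.65359115600586), (30.043243408203125, 69.03291320800781), 4.88737678527832) [ 0.4889 -0.0133  0.179 ]
```

View pics/w1.png

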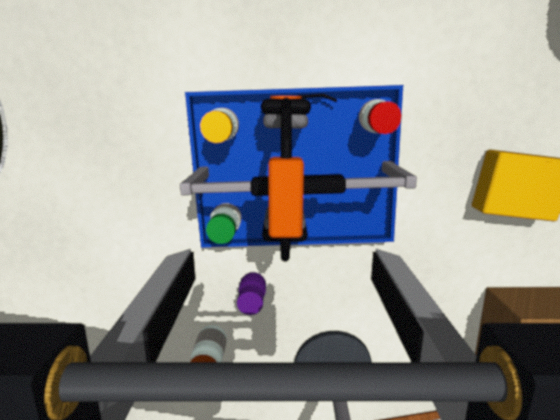

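The wrist view has the crown at (286,198), between the fingers, with the three jars standing clear of the cups. It measures 30x69 mm at yaw 4.9°, matching the other cameras, so I'm descending to grip.

Request:
jog_arm(rows=[0.0015,0.002,-0.03,0,0,-0.3,0,0,0,-0.03,0,0,0,0,0,0,-0.03,0,0,0,0,0,0,-0.02,0,0,0,0,0,0,-0.02,0,0,0,0,0,0,-0.012,0,0,0,0,0,0,0,0,0,0,0,0,0,0,0,0,0,0])

```text
time_s: 2.4
ee_pos: [0.4887, -0.0165, 0.1637]
eef_rot: [-1.625, 1.57, -3.111]
force: [0.0, 0.7, 0.2]
grip_width: 0.094
```

Request:
jog_arm(rows=[0,0,0,0,0,0,0.5,0,0,0,0,0,0,0.7,0,0,0,0,0,0,0.8,0,0,0,0,0,0,0.9,0,0,0,0,0,0,1,0,0,0,0,0,0,1,0,0,0,0,0,0,1,0,0,0,0,0,0,1], squeeze=30)

```text
time_s: 3.07
ee_pos: [0.489, -0.0156, 0.1635]
eef_rot: [-2.945, 1.571, 1.854]
force: [0.9, -0.2, 0.8]
grip_width: 0.0439
```

```bash
python3 -c "
from h import *
st()"
```

```text
t 3.0667 tcp [ 0.489  -0.0156  0.1635] x [-0.  0. -1.] y [ 0.9963  0.086  -0.    ] F [ 0.8724 -0.2482  0.817 ] M [-0.0296 -0.0451  0.0169] w 0.043914602540436685 q [-0.1068  0.2058  1.7409  0.      1.1948 -0.1929]
```

Request:
jog_arm(rows=[0,0,0,0,0,0,1,0,0,0,0,0,0,1,0,0,0,0,0,0,1,0,0,0,0,0,0,1,0,0,0,0,0,0,1,0,0,0,0,0,0,1])

```text
time_s: 3.57
ee_pos: [0.4891, -0.0156, 0.1634]
eef_rot: [2.048, 1.571, 0.563]
force: [1.0, 1.4, -0.5]
grip_width: 0.0296
```

Request:
jog_arm(rows=[0,0,0.005,0,0,0,1,0,0,0.01,0,0,0,1,0,0,0.015,0,0,0,1,0,0,0.02,0,0,0,1,0,0,0.025,0,0,0,1,0,0,0.025,0,0,0,1,0,0,0.02,0,0,0,1,0,0,0.02,0,0,0,1])

```text
time_s: 4.23
ee_pos: [0.4888, -0.0156, 0.3055]
eef_rot: [1.347, 1.57, -0.137]
force: [0.3, -1.1, -2.9]
grip_width: 0.0298
```

Run:
```python
from h import *
st()
p,d=ctrl.camera("scene");cv2.imwrite("pics/s1.png",p[:,:,::-1])
```

```text
t 4.2333 tcp [ 0.4888 -0.0156  0.3055] x [ 0.0008 -0.0001 -1.    ] y [0.9963 0.0859 0.0007] F [ 0.3064 -1.1085 -2.8797] M [ 0.0371 -0.0474 -0.0182] w 0.029845869548105423 q [-0.1069  0.1018  1.5276 -0.      1.5114 -0.1929]
```

View pics/s1.png

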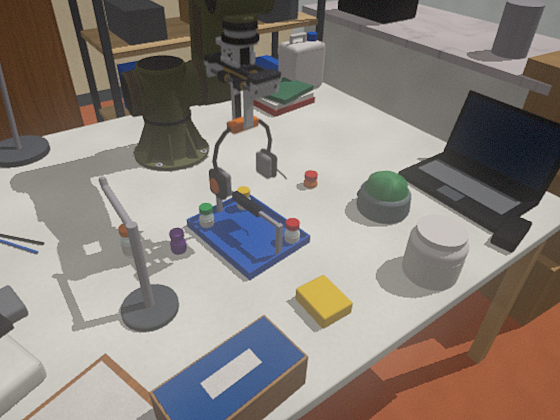

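The headset is lifted cleanly, with all three jars still standing. The leading cup would hit the 220 mm bar at this height, so I'm lifting until the cup undersides are about 27 cm up. Then I'll cross over the bar and lower straight down.

Request:
jog_arm(rows=[0,0,0.015,0,0,0,1,0,0,0.03,0,0,0,1,0,0,0.03,0,0,0,1,0,0,0.03,0,0,0,1,0,0,0.015,0,0,0,1,0,-0.01,0,0,0,0,1,0.002,-0.02,0,0,0,-1,1,0.002,-0.028,0,0,0,-1,1])

```text
time_s: 4.95
ee_pos: [0.4928, -0.0738, 0.4222]
eef_rot: [-1.95, 1.57, 2.815]
force: [0.1, -0.8, -3.8]
grip_width: 0.0297
```

Request:
jog_arm(rows=[0.002,-0.03,0,0,0,-1,1,0.002,-0.03,0,0,0,-1,1,0.002,-0.03,0,0,0,-1,1,0.002,-0.03,0,0,0,-1.2,1,0.002,-0.03,0,0,0,0,1,0.002,-0.03,0,0,0,0,1,0,-0.03,0,0,0,0,1,0,-0.02,0,0,0,0,1])

```text
time_s: 5.62
ee_pos: [0.5042, -0.3068, 0.421]
eef_rot: [-2.008, 1.568, 2.68]
force: [0.1, 0.2, -2.9]
grip_width: 0.0299
```

Request:
jog_arm(rows=[0,-0.01,0,0,0,0,1,0,-0.005,0,0,0,0,1,0,0,0,0,0,0,1,0,0,0,0,0,0,1])

```text
time_s: 5.95
ee_pos: [0.5051, -0.3179, 0.4232]
eef_rot: [-2.758, 1.57, 1.933]
force: [0.5, 0.6, -2.5]
grip_width: 0.0299
```

Run:
```python
from h import *
st()
for n in("scene","top"):
    p,d=ctrl.camera(n);cv2.imwrite(f"pics/{n}2.png",p[:,:,::-1])
    P=pts(n,d);x,y,z=P[...,0],P[...,1],P[...,2]
    hsv=cv2.cvtColor(p,cv2.COLOR_RGB2HSV).astype(int);H,S=hsv[...,0],hsv[...,1]
    k=(z>.40)&(z<.46)&(H<16)&(S>120);q=P[k]
    if len(q):print(n,len(q),cv2.minAreaRect((q[:,:2]*1000).astype(np.float32)),q.mean(0))
    k=(z>.41)&(z<.46)&(abs(y+.32)<.1)&(x>.35)
    k=(z>.26)&(z<.42)&(abs(y+.32)<.1)&(abs(x-.5)<.08);q=P[k];print(q.min(0),q.max(0))
```

```text
t 5.95 tcp [ 0.5051 -0.3179  0.4232] x [-0.0001  0.0003 -1.    ] y [ 0.9998 -0.0216 -0.0001] F [ 0.4659  0.6199 -2.5264] M [ 0.0476 -0.1029 -0.0593] w 0.029861150908220006 q [-0.6232  0.3692  0.9381  0.0002  1.8345 -0.6016]
scene 566 ((-23.03643798828125, -307.3472595214844), (70.73487091064453, 1111.8055419921875), 88.77898406982422) [ 0.492  -0.3221  0.4322]
[ 0.4802 -0.4051  0.2693] [ 0.5687 -0.2297  0.42  ]
top 635 ((503.4249572753906, -308.9254150390625), (54.026771545410156, 30.024118423461914), 88.93675994873047) [ 0.5035 -0.305   0.4386]
[ 0.4768 -0.3769  0.2742] [ 0.5669 -0.2288  0.4198]
```

View pics/scene2.png

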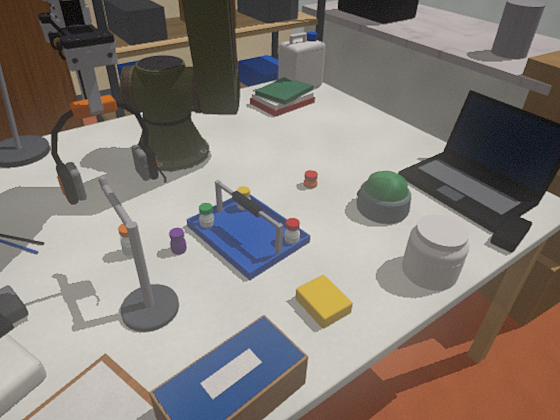

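View pics/top2.png

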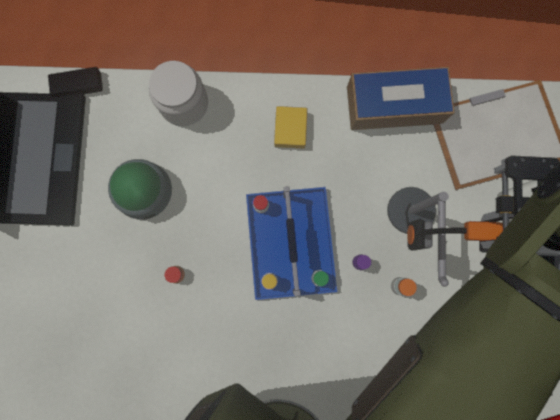

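Both cups straddle the bar, so I'm lowering straight down.

Request:
jog_arm(rows=[0,-0.001,-0.015,0,0,0,1,0,0,-0.03,0,0,0,1,0,0,-0.03,0,0,0,1,0,0,-0.03,0,0,0,1,0,0,-0.025,0,0,0,1,0,0,-0.02,0,0,0,1,0,0,-0.015,0,0,0,1,0,0,-0.01,0,0,0,1])

```text
time_s: 6.72
ee_pos: [0.5049, -0.3185, 0.247]
eef_rot: [-2.23, 1.569, 2.461]
force: [0.4, -0.7, -3.6]
grip_width: 0.0297
```

Request:
jog_arm(rows=[0,0,-0.005,0,0,0,1,0,0,-0.004,0,0,0,1,0,0,0,0,0,0,1])

```text
time_s: 6.97
ee_pos: [0.5052, -0.3194, 0.2396]
eef_rot: [0.916, 1.571, -0.676]
force: [0.0, 0.1, -2.2]
grip_width: 0.0298
```

```bash
python3 -c "
from h import *
st()
p,d=ctrl.camera('scene');cv2.imwrite('pics/s3.png',cv2.resize(p[80:340,20:320,::-1],None,fx=2,fy=2))"
```

```text
t 6.9667 tcp [ 0.5052 -0.3194  0.2396] x [ 0.0002 -0.0001 -1.    ] y [ 0.9998 -0.0218  0.0002] F [ 0.0152  0.0894 -2.2184] M [-0.0405 -0.0874 -0.0059] w 0.02979647488261323 q [-0.6251  0.3851  1.3284 -0.      1.4278 -0.6033]
```

View pics/s3.png

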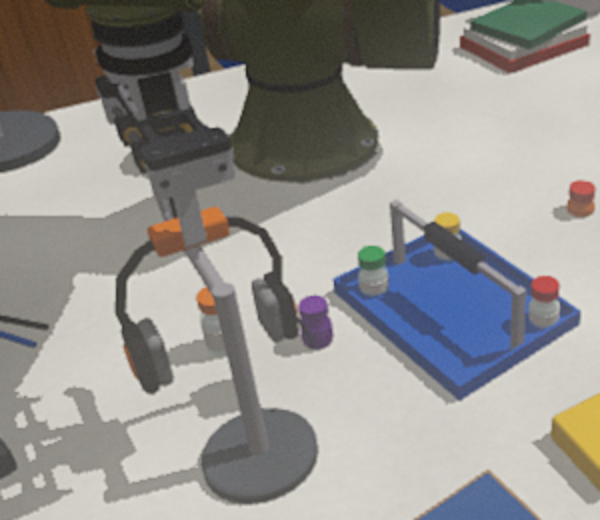

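The bar passes under the crown's middle. I'm lowering in small steps until the weight comes off the gripper.

Request:
jog_arm(rows=[0,0,-0.002,0,0,0,1,0,0,-0.002,0,0,0,1,0,0,0,0,0,0,1,0,0,0,0,0,0,1])

```text
time_s: 7.35
ee_pos: [0.505, -0.3197, 0.2356]
eef_rot: [1.012, 1.571, -0.581]
force: [-0.1, -0.4, -2.4]
grip_width: 0.0301
```

Request:
jog_arm(rows=[0,0,-0.001,0,0,0,1,0,0,0,0,0,0,1,0,0,0,0,0,0,1])

```text
time_s: 7.6
ee_pos: [0.505, -0.3196, 0.2344]
eef_rot: [-2.594, 1.571, 2.096]
force: [-0.3, 0.0, -2.6]
grip_width: 0.0294
```

Request:
jog_arm(rows=[0,0,-0.001,0,0,0,1,0,0,0,0,0,0,1,0,0,0,0,0,0,1])

```text
time_s: 7.85
ee_pos: [0.505, -0.3197, 0.2334]
eef_rot: [0.271, 1.571, -1.322]
force: [-0.2, -1.0, -2.0]
grip_width: 0.0293
```

Request:
jog_arm(rows=[0,0,-0.001,0,0,0,1,0,0,0,0,0,0,1,0,0,0,0,0,0,1])

```text
time_s: 8.1
ee_pos: [0.5051, -0.3197, 0.2333]
eef_rot: [0.904, 1.57, -0.689]
force: [-2.2, 1.2, 5.0]
grip_width: 0.0296
```

Request:
jog_arm(rows=[0,0,-0.001,0,0,0,1,0,0,0,0,0,0,1,0,0,0,0,0,0,1])

```text
time_s: 8.35
ee_pos: [0.5051, -0.3197, 0.2332]
eef_rot: [0.919, 1.569, -0.674]
force: [-5.0, 2.7, 12.7]
grip_width: 0.0298
```

Request:
jog_arm(rows=[0,0,0.0015,0,0,0,1,0,0,0,0,0,0,1,0,0,0,0,0,0,0.6,0,0,0,0,0,0,0.5,0,0,0,0,0,0,0.5,0,0,0,0,0,0,0.5,0,0,0,0,0,0,0.5])

```text
time_s: 8.93
ee_pos: [0.5051, -0.3196, 0.2328]
eef_rot: [-2.369, 1.571, 2.321]
force: [0.9, -0.5, -0.1]
grip_width: 0.0471
```

```bash
python3 -c "
from h import *
st()
p,d=ctrl.camera('scene');cv2.imwrite('pics/s4.png',cv2.resize(p[80:340,20:320,::-1],None,fx=2,fy=2))"
```

```text
t 8.9333 tcp [ 0.5051 -0.3196  0.2328] x [-0.0001  0.0001 -1.    ] y [ 0.9998 -0.0222 -0.0001] F [ 0.8824 -0.5382 -0.0972] M [-0.0036 -0.0986  0.024 ] w 0.0471150539437775 q [-0.6255  0.3893  1.3382  0.      1.4143 -0.6034]
```

View pics/s4.png

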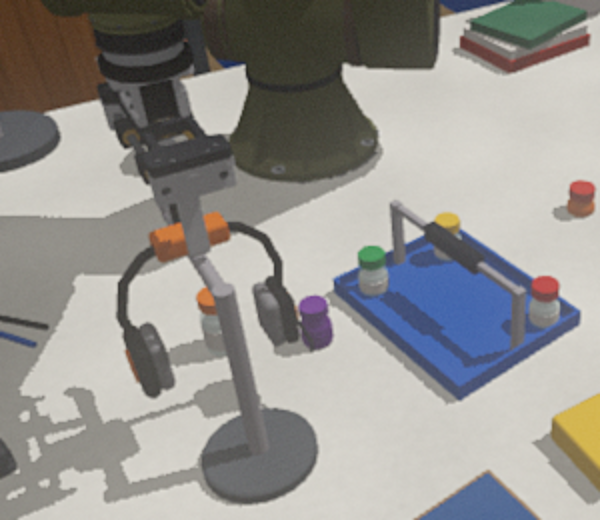

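The headset hangs free on the bar (crown at (190,236) in this crop) and the gripper force is close to zero. I'm rising straight up, then moving over to the carrier grip while turning the jaws.

Request:
jog_arm(rows=[0,0,0.005,0,0,0,0.4,0,0,0.01,0,0,0,0.4,0,0,0.02,0,0,0,0.4,0,0,0.03,0,0,0,0.2,0,0,0.03,0,0,0,0,0,0,0.03,0,0,0,0,0,0.01,0.02,0,0,3,0,0,0.02,0,0,0,7,0])

```text
time_s: 9.65
ee_pos: [0.5051, -0.2907, 0.3832]
eef_rot: [0.806, 1.564, -0.613]
force: [1.6, -0.6, 1.0]
grip_width: 0.0861
```

Request:
jog_arm(rows=[0,0.03,0,0,0,7,0,0,0.03,0,0,0,7,0,0,0.03,0,0,0,7,0,0,0.03,0,0,0,7,0,0,0.03,0,0,0,7,0,0,0.03,0,0,0,7,0,0,0.03,0,0,0,7,0,0,0.03,0,0,0,7,0])

```text
time_s: 10.32
ee_pos: [0.5047, -0.0482, 0.3792]
eef_rot: [0.292, 1.569, -0.143]
force: [0.7, -1.1, 0.7]
grip_width: 0.0938
```

Request:
jog_arm(rows=[0,0.02,-0.02,0,0,7,0,-0.004,0.011,-0.03,0,0,7,0,0,0,-0.03,0,0,7,0,0,0,-0.02,0,0,7,0,0,0,0,0,0,4,0,0,0,0,0,0,0,0,0,0,0,0,0,0,0])

```text
time_s: 10.9
ee_pos: [0.5013, -0.0187, 0.2791]
eef_rot: [-0.206, 1.569, -0.091]
force: [0.0, 0.0, 0.6]
grip_width: 0.0938
```

Run:
```python
from h import *
st();print(turn(np.radians(96.9)))
p,d=ctrl.camera("wrist");cv2.imwrite("pics/w5.png",p[:,:,::-1])
def blob(n,p,d):
    P=pts(n,d);x,y,z=P[...,0],P[...,1],P[...,2]
    V=p.max(-1);k=(z>.095)&(z<.13)&(abs(y+.02)<.04)&(abs(x-.5)<.09)&(V<70);q=P[k]
    if len(q):print(n,"grip",len(q),cv2.minAreaRect((q[:,:2]*1000).astype(np.float32)),q.mean(0),np.percentile(q[:,2],[5,50,95]))
blob("wrist",p,d)
p,d=ctrl.camera("scene");cv2.imwrite("pics/s5.png",p[:,:,::-1]);blob("scene",p,d)
p=np.load("top0_rgb.npy")
```

```text
t 10.9 tcp [ 0.5013 -0.0187  0.2791] x [ 0.0015 -0.0001 -1.    ] y [-0.1147  0.9934 -0.0003] F [0.0461 0.0004 0.5969] M [ 0.0839 -0.1143 -0.0417] w 0.09377404699849858 q [-0.1102  0.1418  1.5426  0.      1.4557 -1.796 ]
[array([0.0076, 0.086 , 0.3155]), array([   0.1349,   -0.012 , -179.6845])]
wrist grip 1642 ((502.0617370605469, -18.2456111907959), (97.67475891113281, 16.354427337646484), 7.038139820098877) [ 0.5002 -0.0184  0.1109] [0.1093 0.111  0.1123]
scene grip 21 ((505.2259216308594, -21.629234313964844), (94.70245361328125, 15.376489639282227), 7.084011077880859) [ 0.5039 -0.0264  0.1022] [0.0958 0.0997 0.1128]
```

View pics/w5.png

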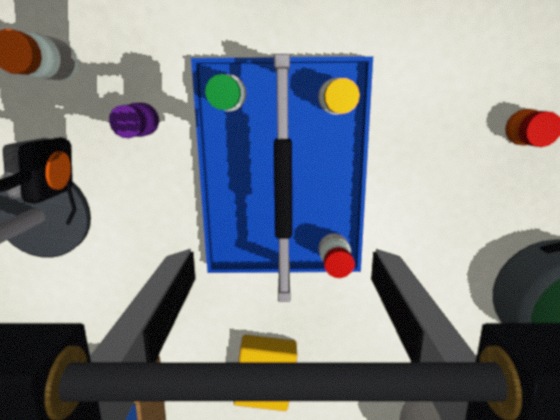

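View pics/s5.png

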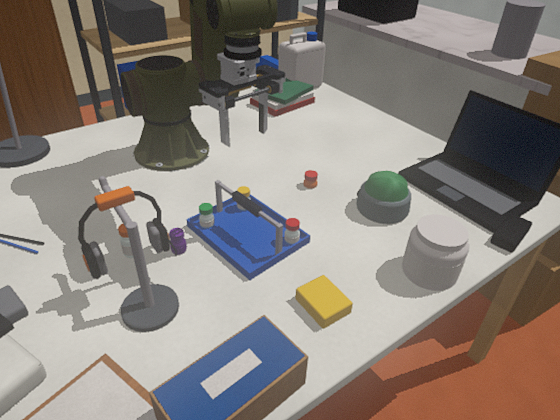

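The wrist view shows the black grip at (284,187), centred between the fingers, and the scene view shows the headset hanging from the bar at (115,198). The jars put the centre of mass roughly 7 mm towards the robot, so I'll grip about 5 mm nearer.

Request:
jog_arm(rows=[-0.004,0,-0.03,0,0,0.3,0,0,0,-0.03,0,0,0,0,0,0,-0.03,0,0,0,0,0,0,-0.03,0,0,0,0,0,0,-0.03,0,0,0,0,0,0,-0.025,0,0,0,0,0,0,-0.015,0,0,0,0,0,0,-0.008,0,0,0,0])

```text
time_s: 11.67
ee_pos: [0.4967, -0.0187, 0.0786]
eef_rot: [2.91, 1.569, 3.031]
force: [0.1, -0.3, -0.2]
grip_width: 0.0939
```

Request:
jog_arm(rows=[0,0,0,0,0,0,0.3,0,0,0,0,0,0,0.6,0,0,0,0,0,0,0.7,0,0,0,0,0,0,0.75,0,0,0,0,0,0,0.8,0,0,0,0,0,0,0.85,0,0,0,0,0,0,0.9,0,0,0,0,0,0,1], squeeze=40)

```text
time_s: 12.33
ee_pos: [0.4971, -0.0187, 0.0801]
eef_rot: [-0.394, 1.57, -0.272]
force: [0.4, -0.3, 0.0]
grip_width: 0.0443
```

Request:
jog_arm(rows=[0,0,0,0,0,0,1,0,0,0,0,0,0,1,0,0,0,0,0,0,1,0,0,0,0,0,0,1,0,0,0,0,0,0,1,0,0,0,0,0,0,1])

```text
time_s: 12.83
ee_pos: [0.497, -0.0187, 0.08]
eef_rot: [-1.199, 1.571, -1.076]
force: [0.3, -0.6, 1.3]
grip_width: 0.0175
```

```bash
python3 -c "
from h import *
st()"
```

```text
t 12.8333 tcp [ 0.497  -0.0187  0.08  ] x [ 0.0001 -0.0001 -1.    ] y [-0.1224  0.9925 -0.0001] F [ 0.3029 -0.6104  1.3008] M [-0.0352 -0.2026  0.1058] w 0.01751925647964928 q [-0.1112  0.3316  1.7973 -0.0001  1.0126 -1.8047]
```

Request:
jog_arm(rows=[0,0,0,0,0,0,1,0,0,0.002,0,0,0,1,0,0,0.003,0,0,0,1,0,0,0.004,0,0,0,1,0,0,0.005,0,0,0,1,0,0,0.005,0,0,0,1,0,0,0.005,0,0,0,1,0,0,0.005,0,0,0,1], squeeze=58)

```text
time_s: 13.5
ee_pos: [0.4971, -0.0186, 0.1096]
eef_rot: [-0.315, 1.571, -0.192]
force: [0.4, -0.0, -6.6]
grip_width: 0.0178
```

```bash
python3 -c "
from h import *
st()
p,d=ctrl.camera('scene');cv2.imwrite('pics/s6.png',p[:,:,::-1])"
```

```text
t 13.5 tcp [ 0.4971 -0.0186  0.1096] x [ 0.0002 -0.     -1.    ] y [-0.1224  0.9925 -0.0001] F [ 0.4001 -0.0305 -6.6098] M [ 0.0695 -0.1701 -0.0384] w 0.017811725346101103 q [-0.1111  0.2892  1.7739 -0.      1.0782 -1.8047]
```

View pics/s6.png

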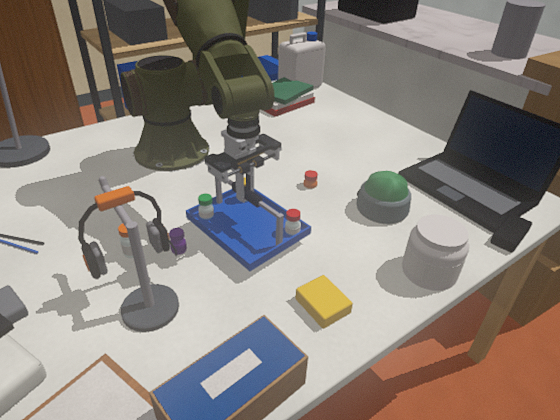

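The carrier is off the bench and carries its full weight (6.6 N) with the jars upright. I'm lifting the rest of the way.

Request:
jog_arm(rows=[0,0,0.006,0,0,0,1,0,0,0.01,0,0,0,1,0,0,0.013,0,0,0,1,0,0,0.015,0,0,0,1,0,0,0.015,0,0,0,1,0,0,0.015,0,0,0,1,0,0,0.01,0,0,0,1,0,0,0.005,0,0,0,1])

```text
time_s: 14.22
ee_pos: [0.4974, -0.0187, 0.1998]
eef_rot: [-0.248, 1.569, -0.125]
force: [0.5, -0.5, -7.0]
grip_width: 0.0176
```

Request:
jog_arm(rows=[0,0,0.003,0,0,0,1,0,0,0,0,0,0,1,0,0,0,0,0,0,1,0,0,0,0,0,0,1,0,0,0,0,0,0,1,0,0,0,0,0,0,1,0,0,0,0,0,0,1,0,0,0,0,0,0,1])

```text
time_s: 14.88
ee_pos: [0.497, -0.0186, 0.2008]
eef_rot: [2.972, 1.571, 3.095]
force: [0.0, 0.1, -6.4]
grip_width: 0.0179
```

Run:
```python
from h import *
st()
for n in("scene","top"):
    p,d=ctrl.camera(n);cv2.imwrite(f"pics/{n}7.png",p[:,:,::-1])
    P=pts(n,d);x,y,z=P[...,0],P[...,1],P[...,2]
    hsv=cv2.cvtColor(p,cv2.COLOR_RGB2HSV).astype(int);H,S=hsv[...,0],hsv[...,1]
    k=(z>.115)&(z<.14)&(H>100)&(H<128)&(S>100)&(abs(x-.5)<.18)&(abs(y+.02)<.14);q=P[k]
    A=np.c_[q[:,:2]-[.5,-.02],np.ones(len(q))];c=np.linalg.lstsq(A,q[:,2],rcond=None)[0]
    print(n,len(q),"deck z",c[2],"tilt deg",np.degrees(c[:2]))
    k=(z>.225)&(z<.27)&(H<16)&(S>120)&(y<-.2);q=P[k]
    if len(q):print("crown",len(q),q.mean(0),cv2.minAreaRect((q[:,:2]*1000).astype(np.float32)))
```

```text
t 14.8833 tcp [ 0.497  -0.0186  0.2008] x [-0.0002  0.     -1.    ] y [-0.1224  0.9925  0.    ] F [ 0.0097  0.0766 -6.4019] M [ 0.0721 -0.1357  0.0029] w 0.017892828442698662 q [-0.1111  0.1866  1.6728 -0.      1.2824 -1.8046]
scene 3592 deck z 0.1286795075009067 tilt deg [-0.0771 -0.4689]
crown 1183 [-0.0552 -0.3014  0.2465] ((-31.07659912109375, -293.561279296875), (165.23452758789062, 1109.4722900390625), 88.85602569580078)
top 2316 deck z 0.1286532300283292 tilt deg [-0.0595 -0.0649]
crown 534 [ 0.5015 -0.3179  0.2488] ((501.88372802734375, -318.6378479003906), (71.44905090332031, 28.441709518432617), 88.5451889038086)
```

View pics/scene7.png

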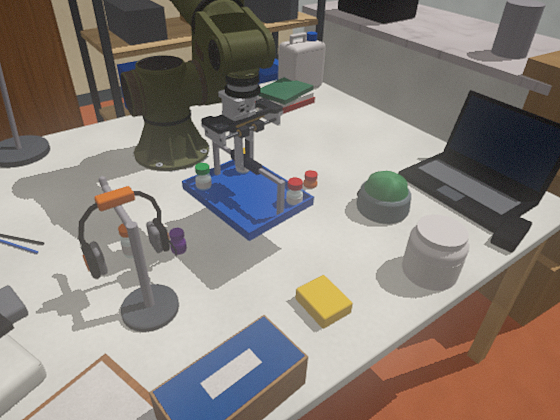

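View pics/top7.png

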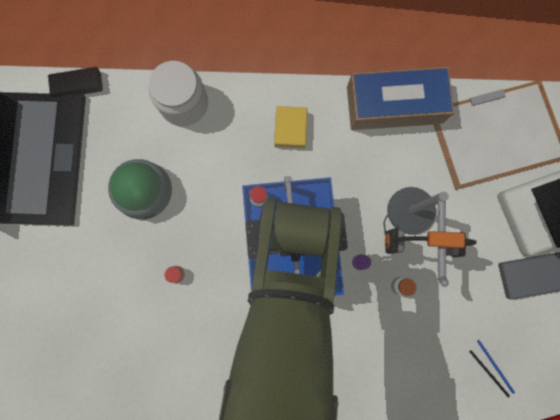

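The carrier is level with its underside about 12.1 cm up, the headset is hanging, and the bystanders haven't moved. The yellow jar is hidden in both views, so I'll check it with the wrist camera.

Run:
```python
from h import *
p,d=ctrl.camera("wrist");cv2.imwrite("pics/w8.png",p[:,:,::-1])
P=pts("wrist",d);hsv=cv2.cvtColor(p,cv2.COLOR_RGB2HSV).astype(int);H,S=hsv[...,0],hsv[...,1]
for k,m in {"y":(H>20)&(H<32),"g":(H>45)&(H<85),"r":(H<4)|(H>174)}.items():
    q=P[m&(S>150)&(P[...,2]>.15)&(P[...,2]<.22)&(abs(P[...,1])<.13)]
    if len(q):print(k,len(q),np.median(q,0),np.percentile(q[:,2],[5,95]))
st()
```

```text
y 4028 [0.4075 0.0306 0.1881] [0.1861 0.1892]
g 4160 [ 0.4175 -0.0881  0.1881] [0.1861 0.1893]
t 15.0333 tcp [ 0.497  -0.0186  0.2009] x [-0. -0. -1.] y [-0.1224  0.9925  0.    ] F [-0.5365 -0.492  -6.5216] M [ 0.1027 -0.126  -0.0258] w 0.017464139516093567 q [-0.1111  0.1865  1.6727 -0.      1.2824 -1.8046]
```

View pics/w8.png

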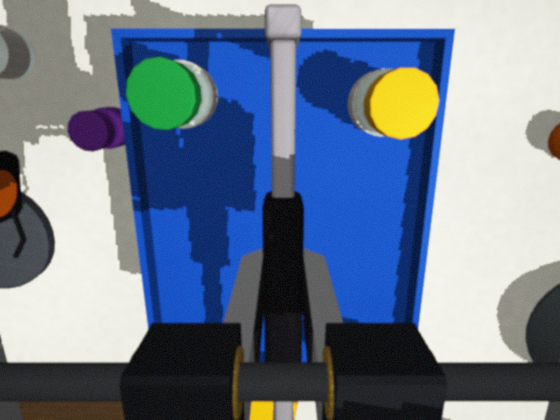

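The green lid (163,93) and the yellow lid (404,103) are flat at 188 mm, which is deck height plus 60 mm, and the red jar stands upright in the scene view. I'm handing in.

```bash
python3 -c "
from station import ctrl
print(ctrl.hand_in())"
```

```text
the job is handed in; nothing more can be done
None
```

The headset hangs by its headband over the stand's bar, released. The arm is holding the carrier by its black grip about 12.1 cm off the bench, and I handed the job in at about 15 s of the 61 s allowed.

- **Headset:** After release the gripper force was close to zero. The last top view put the crown's top at about 249 mm, against 250 mm expected. The crown block lies across the bar, about 3 mm from its mid-length.
- **Carrier:** The deck measured 128.7 mm high in both fixed cameras. The tilt was under 0.1° by the top camera. The scene camera gave 0.47° about one axis, which I put down to depth noise. The load held steady at about 6.5 N, and the gripper opening stayed at 17.5–18 mm.
- **Jars:** The green and yellow lids were both at 188 mm, exactly a jar's height above the deck. I checked the red jar only by eye: it stands upright in the scene view, but the wrist camera could not see it.
- **Other things on the bench:** By eye, they looked unmoved in the last pictures.
- **Contact:** The largest force I read was about 13 N, for a moment as the headset settled on the bar.

No check failed. The cameras disagreed by up to about 5 mm on absolute positions, so I used differences within one camera to place the headset on the bar.

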